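# Slide the tall feed bottle into its bay and shut the gate

## Robot

A 6-joint arm with a two-finger parallel gripper is mounted at the origin on the work surface. World frame = base frame: x ahead of the robot, y to its left, z up, the work surface at z = 0. Lengths are in m, angles in rad, forces in N, time in s.
With the tool pointing down it reaches from about 0.35 to 0.975 m from the base axis. Payload 4.9 kg.
Tool frame: the origin (TCP) lies on the centre line of the jaws, within the pads' length; the fingertips stand ctrl.tcp_to_tips ahead of it and the grasp point (between the pads) lies 3 mm ahead of it (ctrl.tcp_to_tips is the distance from the TCP to the fingertips, in m); z points along the fingers, y is the direction in which the jaws open and shut (so a half turn about z gives the same grasp; the last joint's range is limited). The gripper opens to 85 mm and grips with 20 to 120 N. Pads are 22 mm wide; open, the fingers measure 114 mm over their backs; the gripper's body (76 mm by 85 mm) begins 54 mm behind the grasp point. The pads swing forward as they close: fully open they stand 13 mm farther back than shut.
Start: joints at [1.149, 0.053, 1.613, -0, 1.476, -0.119], TCP at [0.186, 0.597, 0.253] pointing down, gripper open.
Joint ranges: [-3.01, 3.01], [-1.01, 2.22], [0.06, 2.58], [-1.02, 4.17], [0.09, 2.62], [-3.14, 3.14]. Speed limits (rad/s): [2.57, 2.57, 3.14, 3.14, 3.14, 3.14].

## Interface

Orientations are given as a rotation vector (axis times angle).
In Python, from station import ctrl, vision gives the robot as it stands.
- The arm moves only by the tool jog_arm, never from a script. Its argument "deltas" is a list of rows, each a list of 7 numbers: the turn, a rotation vector about the tool's x, y, z in rad, then the shift along the tool's x, y, z in cm, then the opening, from 0 (shut) to 1 (fully open). A call has 1 to 12 rows; each row shifts and turns the commanded pose from where the row before left it, along the tool's axes as they then stand; what a row does not reach is not made up. A row lasts 1/12 s, in which the tool goes at most 41.7 mm and 7.16 degrees, less where a joint would pass 70% of its speed; a pose out of reach is approached as far as the arm can. A call with a gripper value outside its range is refused whole. The fingers move at their own pace and stop on an object; "grip_force" is the grip in N (left out, the last holds). Time passes only in rows, so rows that do not move let the fingers close. It gives the time, the measured TCP pose, the force and the opening at its end, in the units of the state.
- ctrl.get_obs(): the state, without advancing time (a new reading comes with each control period).
- vision.get_image(name): name is "side" or "top" or "wrist"; returns (picture, depth): 480x640x3 uint8, red, green, blue; 480x640 float32, m along the optical axis (not along the pixel's ray), 0 where there is no reading.
- vision.calibration(name): a dict with "fx", "fy", "cx", "cy" (pixels), "rvec" (rotation vector, rad) and "tvec" (3), from world to camera coordinates, as OpenCV has them; the wrist camera has in their place "hand_eye" (4x4, takes a point from camera to tool coordinates, whose origin is the TCP and whose axes are the flange's). Camera axes: x right, y down, z forward; pixel columns grow to the right and rows downward; lengths in m; the calibration is good to about 2 mm. The wrist camera is an equidistant fisheye: a pixel r from the principal point sees the ray r / f radians off the axis. A picture is of the moment at which its call begins: read the wrist's pose just before it. calibration takes no time and is no camera call.
- ctrl.finish_job(): hands the job in, once; it reports no verdict.
The state is a dict: "t": time; "q": joint angles; "dq": joint speeds; "effort": joint torques, N m; "tool_pos": TCP position; "tool_rot": TCP orientation; "contact_force": force on the tool from outside, world axes, zero at the start; "wrist_torque": the same for the moment, N m; "opening": finger opening in m.
Only numpy, scipy, OpenCV 4.12 (cv2) and the standard library are available. Lean on these libraries where they do the work, as an engineer would, in place of code of your own. Each camera call takes 0.05 s, during which the arm holds its last target. There are 200 camera calls.

## Task

Push the tall narrow bottle across the potting bench into the U-shaped bottle bay until it stands against the bay's back plate, sliding it upright without picking it up or letting it tip (push it low down, it topples easily). Then push the bay's swinging gate fully shut across the mouth behind it. Leave everything else on the bench where it stands.

Things in the scene. Friction and masses are not known exactly. Their poses are not given: they have to be found in the camera images.
- tall_bottle: The tall narrow feed bottle: white plastic, paper band, black cap; round, 64 mm in diameter up to 165 mm, 240 mm high in all, 0.3 to 0.6 kg; loose. Friction on the bench 0.5 to 0.65, so a push higher than about 40 mm above the bench tips it. Origin: centre of its underside, z up.
- bay: The bottle bay: low aluminium U bracket fixed to the bench, no floor, walls 30 mm high, mouth to the robot's right. Origin: on the bench under the bottle's centre when it stands centred against the back plate. +x points into the bay, +y to the hinge side. Back plate's inner face: x = +32 mm; side walls' inner faces: y = +-47 mm, 4 mm thick, running to the mouth at x = -50 mm.
- gate (a joint): The gate, a straight aluminium bar that turns level about an upright pin. In rad: 0 = shut against its stop (bar along the bay's -y, across the mouth), 1.57 = bar points along the bay's -x, out from the mouth, 2.2 = open stop. In bay axes the bar runs from the pin along (-sin q, -cos q). Stays where left; about 1 N near its end moves it.
- gate_pin (a point): The gate's hinge axis, on the bench beside the mouth, at x = -62, y = +78 mm in the bay's frame. The pin is 10 mm thick and 40 mm high.
- gate_end (a point): Middle of the end face of the gate's free end, 150 mm from the hinge axis. The bar is 8 mm thick and occupies 8 to 36 mm above the bench; its middle plane passes through the hinge axis.
- aloe_pot: Bystander: terracotta pot with a small aloe, loose, 90 mm wide, 80 mm high without the leaves. Origin: centre of its underside.
- seedling_pot: Bystander: grey pot with seedlings, loose, 84 mm wide, 75 mm high. Origin: centre of its underside.
- squat_jar: Bystander: short wide white jar with a black lid, loose, 72 mm wide, 86 mm high. Origin: centre of its underside.
- scoop_cup: Bystander: plain aluminium cup, loose, 68 mm wide, 85 mm high. Origin: centre of its underside.
- black_pot: Bystander: black pot with a plant, loose, 100 mm wide, 90 mm high. Origin: centre of its underside.
- bench_brush: Bystander: hand brush with a handle, lying loose on the bench, about 200 mm long. Origin: on its underside.
- spray_can: Bystander: grey can, loose, 60 mm wide, 130 mm high. Origin: centre of its underside.
Mind the look-alikes: they are no part of the job. Of the things that look like the tall_bottle, take the one that is farthest from the robot's base at the start. What is shaped like the bay but purple is not meant.

How it is judged:
On the way:
1. the tall bottle stands upright and still in the bay, against its back plate (within 15 mm), while the gate is still open (x of tall_bottle in the frame of bay above -0.015 m and y of tall_bottle in the frame of bay between -0.022 and 0.022 m and angle between tall_bottle's own z axis and vertical below 0.08 rad and linear speed of tall_bottle below 0.02 m/s and value of joint gate above 0.6 rad), for 0.2 s.
At the end, for the whole second after the job is handed in: The tall bottle stands upright on the bench in the bay, within 15 mm of touching the back plate, at rest, and the gate is shut to within 0.08 rad of its stop (x of tall_bottle in the frame of bay above -0.015 m and y of tall_bottle in the frame of bay between -0.022 and 0.022 m and angle between tall_bottle's own z axis and vertical below 0.08 rad and linear speed of tall_bottle below 0.02 m/s and value of joint gate below 0.08 rad and height (world z) of tall_bottle below 0.004 m).
It fails at once if the tall bottle tips (leans more than 0.2 rad) (angle between tall_bottle's own z axis and vertical above 0.2 rad).
It fails at once if the tall bottle is lifted off the bench (more than 12 mm) (height (world z) of tall_bottle above 0.012 m).
It fails at once if another thing on the bench is displaced by more than 25 mm (distance of any of aloe_pot, seedling_pot, squat_jar, scoop_cup, black_pot, bench_brush, spray_can from where it was at the start of the episode above 0.025 m).
It also fails if it takes over 72 s, if anything falls off the work surface, if the arm or the gripper's body presses on something with over 40 N, if the wrist force passes 120 N, or if a joint passes its speed limit or range.

## Working session

There is one attempt and no reset: what is moved stays moved. The work goes in short steps, Python scripts to look and compute and a tool call to move; the robot and the scene stay as the last step left them, time stands still between calls to the robot, and variables do not carry over. Pictures are saved under pics/ and viewed, about 8 in all and at most 12, crops included, and the job is handed in when it is done.

Besides the shell and the picture viewer there is one more tool, called after "Call:" as name([rows], argument=value, ...), one row to a line, values as JSON. jog_arm: Moves the arm, as the interface text tells. Its arguments: {"type":"object","properties":{"deltas":{"type":"array"},"grip_force":{"type":"number"}},"required":["deltas"]}

```bash
mkdir -p pics; cat > h.py <<'E'
import numpy as np, cv2
from station import ctrl, vision
def snap(n):
    im,d=vision.get_image(n); cv2.imwrite(f'pics/{n}_{ctrl.get_obs()["t"]:.2f}.png',im[:,:,::-1]); np.savez(f'pics/{n}.npz',im=im,d=d); return im,d
def w(name,d,u,v):
    c=vision.calibration(name); R=cv2.Rodrigues(np.array(c['rvec'],float))[0]; t=np.array(c['tvec']).ravel()
    p=np.array([(u-c['cx'])/c['fx']*d,(v-c['cy'])/c['fy']*d,d]); return R.T@(p-t) if np.ndim(d)==0 else (p.reshape(3,-1).T-t)@R
def plane(name,u,v,z):
    c=vision.calibration(name); R=cv2.Rodrigues(np.array(c['rvec'],float))[0]; t=np.array(c['tvec']).ravel()
    o=-R.T@t; r=R.T@np.array([(u-c['cx'])/c['fx'],(v-c['cy'])/c['fy'],1]); return o+r*(z-o[2])/r[2]
E
python3 - <<'E'
from h import *
for n in('top','side'):snap(n)
print(ctrl.get_obs(),ctrl.tcp_to_tips)
for n in('top','side'):print(vision.calibration(n))
E
ls pics
```

```text
{'t': 0.1, 'q': array([ 1.14901023e+00,  5.32771314e-02,  1.61417117e+00, -4.69631832e-05,
        1.47598008e+00, -1.18976423e-01]), 'dq': array([ 0.00029925, -0.00091456, -0.00375037,  0.0008306 ,  0.00156001,
       -0.0011618 ]), 'effort': array([ 3.98079555e-04, -3.94897127e+01, -3.71366179e+01, -1.12622895e-04,
        3.83242004e-03,  2.64007184e-06]), 'tool_pos': array([0.18615752, 0.59608219, 0.25218576]), 'tool_rot': array([-4.73762819e-01, -3.10521301e+00,  2.79801666e-03]), 'contact_force': array([-0.382304  ,  0.4977098 , -0.91454851]), 'wrist_torque': array([ 0.0259451 , -0.02308569,  0.00606677]), 'opening': 0.08519568324116557} 0.022
{'fx': 491.59166423545554, 'fy': 491.59166423545554, 'cx': 321.2195997642786, 'cy': 244.37828846528149, 'rvec': array([ 2.15180986, -2.13188603,  0.17088516]), 'tvec': array([-1.04100798e-03,  5.51767382e-01,  1.32633631e+00])}
{'fx': 482.1870156583355, 'fy': 482.1870156583355, 'cx': 317.9455882264241, 'cy': 249.97745852625917, 'rvec': array([ 2.46512862, -0.0919959 ,  0.01349942]), 'tvec': array([-0.54301264,  0.03752647,  1.47035582])}
side.npz
side_0.10.png
top.npz
top_0.05.png
```

View pics/top_0.05.png

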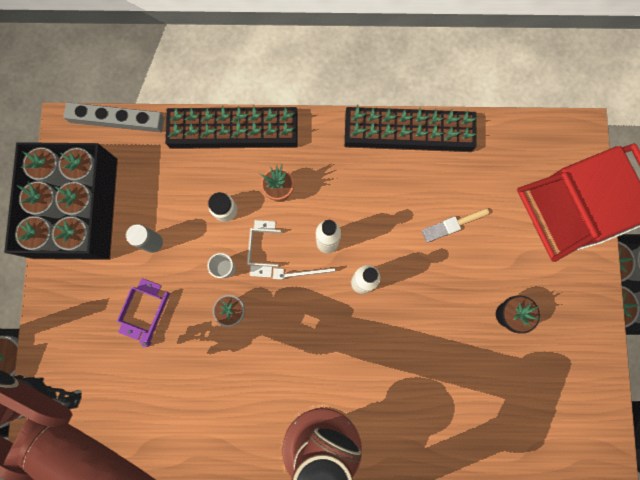

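View pics/side_0.10.png

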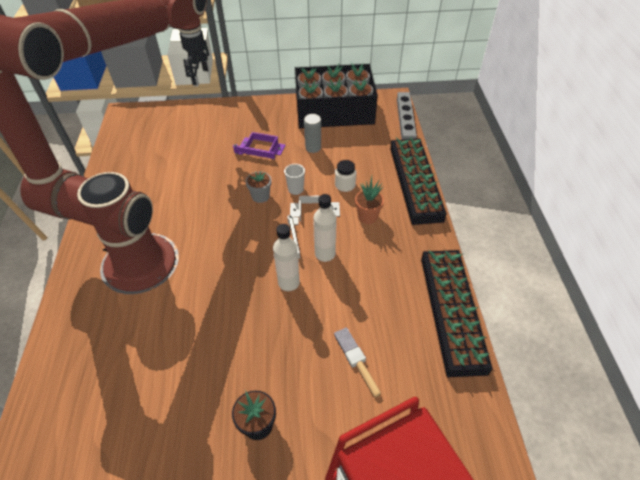

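The top view shows two look-alike bottles, at (328,236) and (366,279). The first is farther from the base at about (322,445), so that is the target. The bay candidates are the aluminium one at (265,250) and the purple one at (143,312), so I take the aluminium one. Its gate runs from (278,272) to (335,270) and is open.

```bash
cat > m.py <<'E'
from h import *
z=np.load('pics/top.npz'); im,d=z['im'],z['d']
u,v=np.meshgrid(np.arange(640),np.arange(480))
P=w('top',d.ravel().astype(float),u.ravel(),v.ravel()).reshape(480,640,3)
np.save('pics/P.npy',P)
hsv=cv2.cvtColor(im,cv2.COLOR_RGB2HSV)
for nm,(a,b,c,e) in dict(far=(300,210,350,262),near=(345,260,385,300)).items():
    for lo,hi in((.05,.165),(.225,.26)):
        q=P[b:e,a:c].reshape(-1,3); q=q[(q[:,2]>lo)&(q[:,2]<hi)]
        if len(q): print(nm,lo,len(q),cv2.minEnclosingCircle(q[:,:2].astype(np.float32)),q[:,2].max())
low=((P[...,2]>.018)&(P[...,2]<.05)&(hsv[...,1]<90)).astype(np.uint8)
low[:, :240]=0;low[:215]=0;low[285:]=0;low[:,345:]=0
n,l,s,c=cv2.connectedComponentsWithStats(low)
for i in range(1,n):
    if s[i,4]>6: print(s[i],P[l==i].mean(0).round(3),P[l==i].min(0).round(3),P[l==i].max(0).round(3))
# everything else
hi=((P[...,2]>.03)&(P[...,2]<.3)).astype(np.uint8)
n,l,s,c=cv2.connectedComponentsWithStats(hi)
for i in range(1,n):
    if s[i,4]>80 and s[i,4]<3000: print(s[i],P[l==i].min(0).round(3),P[l==i].max(0).round(3))
cr=cv2.resize(im[205:300,190:390],None,fx=4,fy=4,interpolation=cv2.INTER_CUBIC); cv2.imwrite('pics/crop1.png',cr[:,:,::-1])
E
python3 m.py
```

```text
far 0.05 164 ((0.5640062689781189, -0.013390056788921356), 0.032347820699214935) 0.16488121988015284
far 0.225 180 ((0.5644569396972656, -0.013748614117503166), 0.018261535093188286) 0.2455764687299524
near 0.05 116 ((0.44978585839271545, -0.11170081794261932), 0.03213910758495331) 0.16486176892905963
near 0.225 187 ((0.4504530727863312, -0.11199595034122467), 0.01805988699197769) 0.24584060756182458
[248 229  33  38 182] [0.546 0.178 0.028] [0.492 0.121 0.019] [0.597 0.209 0.037]
[317 244  20   9  35] [ 0.538 -0.01   0.034] [ 0.533 -0.038  0.019] [0.553 0.016 0.049]
[278 268  57  12 209] [0.472 0.05  0.034] [ 0.455 -0.032  0.018] [0.487 0.123 0.045]
[  64  102   98   27 1634] [0.891 0.476 0.03 ] [0.967 0.757 0.05 ]
[259 165  35  36 866] [0.67  0.083 0.03 ] [0.76  0.172 0.154]
[208 192  28  28 593] [0.622 0.248 0.03 ] [0.694 0.317 0.093]
[316 220  25  32 643] [ 0.532 -0.044  0.03 ] [0.593 0.018 0.246]
[126 225  35  27 661] [0.53  0.456 0.03 ] [0.587 0.516 0.137]
[208 253  27  25 312] [0.454 0.242 0.03 ] [0.519 0.308 0.094]
[352 265  28  28 605] [ 0.418 -0.141  0.03 ] [ 0.481 -0.08   0.246]
[278 268  57  11 183] [ 0.457 -0.032  0.03 ] [0.487 0.123 0.045]
[141 292  28  55 202] [0.27  0.427 0.03 ] [0.416 0.491 0.043]
[213 295  32  32 801] [0.325 0.208 0.056] [0.407 0.291 0.102]
[ 498  295   43   39 1252] [ 0.314 -0.574  0.031] [ 0.414 -0.471  0.132]
[ 66 390  16  18 105] [0.154 0.52  0.242] [0.185 0.551 0.3  ]
[ 294  424   68   54 1872] [-0.009 -0.088  0.03 ] [0.101 0.068 0.3  ]
```

View pics/crop1.png

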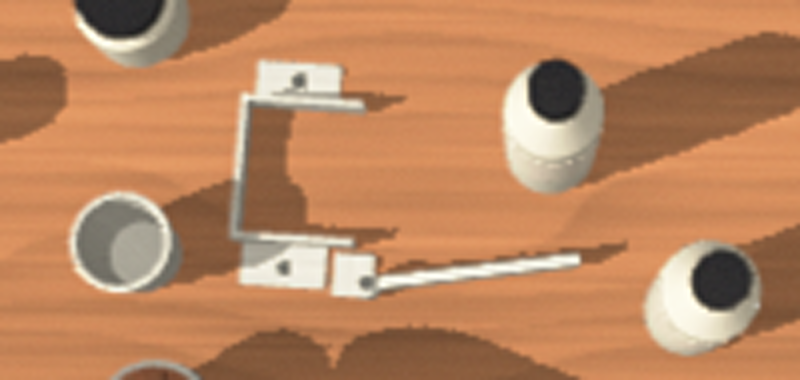

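```bash
python3 - <<'E'
from h import *
f=lambda x,y,z:plane('top',(x+.5)/4-.5+190,(y+.5)/4-.5+205,z)[:2]
pts=dict(c_far_in=(251,101),c_near_in=(242,235),m_far_in=(364,109),m_near_in=(354,238),)
W={k:f(*p,.03) for k,p in pts.items()}
for k in W: print(k,W[k].round(4))
pin=f(368,283,.04); end=f(579,260,.036); print('pin',pin,'end',end,np.linalg.norm(end-pin))
ex=-((W['m_far_in']+W['m_near_in'])-(W['c_far_in']+W['c_near_in'])); ex/=np.linalg.norm(ex)
d=W['c_far_in']-W['c_near_in']; ex2=np.array([-d[1],d[0]])/np.linalg.norm(d)
print(ex,ex2,np.linalg.norm(d))
e=ex+ex2; e/=np.linalg.norm(e); ey=np.array([-e[1],e[0]])
O=(W['c_far_in']+W['c_near_in'])/2-.032*e
print('yaw',np.arctan2(e[1],e[0]),'O',O)
for n,p in dict(pin=pin,end=end,bot=np.array([.5640,-.0135]),near=np.array([.45,-.112]),m1=W['m_far_in'],m2=W['m_near_in']).items(): print(n,((p-O)@e).round(4),((p-O)@ey).round(4))
g=end-pin; print('q',np.arctan2(-g@e,-g@ey))
E
```

```text
c_far_in [0.5934 0.1988]
c_near_in [0.4982 0.2022]
m_far_in [0.5884 0.119 ]
m_near_in [0.4968 0.124 ]
pin [0.46447025 0.1127278 ] end [ 0.48222065 -0.03311129] 0.14691533879977398
[0.04000475 0.99919949] [0.03526748 0.99937791] 0.0952824922671152
yaw 1.5331512117472217 O [0.54457781 0.16854289]
pin -0.0588 0.078
end -0.2039 0.0547
bot -0.1812 -0.0263
near -0.2839 0.084
m1 -0.0479 -0.0457
m2 -0.0464 0.0461
q 1.41203471374761
```

```bash
python3 - <<'E'
from h import *
print([a for a in dir(ctrl) if a[0]!='_'],[a for a in dir(vision) if a[0]!='_'])
z=np.load('pics/side.npz'); d=z['d']
for u,v in((40,20),(40,45),(40,65),(80,20),(80,35),(80,50),(120,15),(120,25),(120,40),(160,5),(160,15),(160,22),(185,5),(195,15),(195,40),(195,70),(120,210),(20,130),(100,190)): print((u,v),w('side',float(d[v,u]),u,v).round(3) if d[v,u]>0 else None)
E
```

```text
['MotionError', 'finish_job', 'get_obs', 'tcp_to_tips'] ['calibration', 'get_image']
(40, 20) [-0.012  0.101  0.693]
(40, 45) [0.008 0.016 0.684]
(40, 65) [-0.    -0.004  0.653]
(80, 20) [0.037 0.173 0.656]
(80, 35) [0.037 0.143 0.637]
(80, 50) [0.028 0.133 0.608]
(120, 15) [0.091 0.282 0.613]
(120, 25) [0.089 0.263 0.598]
(120, 40) [0.078 0.26  0.562]
(160, 5) [0.152 0.441 0.562]
(160, 15) [0.153 0.411 0.549]
(160, 22) [0.15  0.403 0.534]
(185, 5) [0.205 0.511 0.528]
(195, 15) [0.221 0.547 0.482]
(195, 40) [0.201 0.564 0.396]
(195, 70) [0.181 0.555 0.299]
(120, 210) [ 0.046 -0.059  0.289]
(20, 130) [-0.151  0.055  0.461]
(100, 190) [ 0.003 -0.022  0.326]
```

Call:
jog_arm([
  [0,0,-0.1,0,0,-2.8,1],
  [0,0,-0.1,0,0,-2.8,1],
  [0,0,-0.1,0,0,-2.8,1],
  [0,0,-0.107,0,0,-2.8,1],
])

```text
t: 0.43
tool_pos: [0.1862, 0.5962, 0.3656]
tool_rot: [0.171, -3.136, 0.002]
contact_force: [0.4, 0.5, 0.2]
opening: 0.0852
```

Call:
jog_arm([
  [0,0,0,-1.3,-3.3,0,1],
  [0,0,0,-1.3,-3.3,0,1],
  [0,0,0,-1.3,-3.3,0,1],
  [0,0,0,-1.3,-3.3,0,1],
  [0,0,0,-1.3,-3.3,0,1],
  [0,0,0,-1.3,-3.3,0,1],
  [0,0,0,-1.3,-3.3,0,1],
  [0,0,0,-1.3,-3.3,0,1],
  [0,0,0,-1.3,-3.3,0,1],
  [0,0,0,-1.3,-3.3,0,1],
  [0,0,0,-1.3,-3.3,0,1],
  [0,0,0,-1.3,-3.3,0,1],
])

```text
t: 1.43
tool_pos: [0.3829, 0.2173, 0.3649]
tool_rot: [0.164, -3.137, 0.0]
contact_force: [0.3, -0.2, -0.4]
opening: 0.0855
```

Call:
jog_arm([
  [0,0,0,-1.3,-3.3,0,1],
  [0,0,0,-1.3,-3.3,0,1],
  [0,0,0,-1.3,-3.3,0,1],
  [0,0,0,-1.3,-3.3,0,1],
  [0,0,0,-1.3,-3.3,0,1],
  [0,0,0,-1.3,-3.3,0,1],
  [0,0,0,-1.3,-3.3,0,1],
  [0,0,0,-1.3,-3.3,0,1],
  [0,0,0,-1.3,-3.3,0,1],
  [0,0,0,-1.3,-3.3,0,1],
  [0,0,0,0,0,0,1],
  [0,0,0,0,0,0,1],
])

```text
t: 2.43
tool_pos: [0.5464, -0.0972, 0.364]
tool_rot: [0.159, -3.135, -0.002]
contact_force: [0.1, 0.4, 0.4]
opening: 0.0855
```

Call:
jog_arm([
  [0,0,0,-1.4,-3.1,2.5,1],
  [0,0,0,-1.4,-3.1,2.5,1],
  [0,0,0,0,0,2.5,1],
  [0,0,0,0,0,2.5,1],
  [0,0,0,0,0,0,1],
])

```text
t: 2.85
tool_pos: [0.5773, -0.1518, 0.259]
tool_rot: [0.164, -3.127, -0.008]
contact_force: [-0.6, 0.1, -1.6]
opening: 0.0857
```

```bash
python3 - <<'E'
from h import *
print(ctrl.get_obs()); print(vision.calibration('wrist'))
im,d=snap('side'); iw,_=snap('wrist')
c=cv2.resize(im[60:320,130:430],None,fx=2,fy=2,interpolation=cv2.INTER_CUBIC)
cv2.imwrite('pics/s2.png',c[:,:,::-1])
E
cp pics/wrist_*.png pics/w2.png
```

```text
{'t': 2.85, 'q': array([-3.81923943e-01, -9.73137771e-03,  1.66686173e+00,  3.60707241e-04,
        1.49602578e+00, -2.05769022e+00]), 'dq': array([ 0.00694779, -0.03592477, -0.0584551 , -0.0025166 ,  0.05269149,
       -0.00209283]), 'effort': array([-5.24449591e-01, -4.09904838e+01, -4.22578812e+01, -1.98246608e-02,
       -4.46662456e-01, -8.34902603e-04]), 'tool_pos': array([ 0.57726695, -0.15179548,  0.25896374]), 'tool_rot': array([ 0.16422244, -3.12693458, -0.00813023]), 'contact_force': array([-0.57660964,  0.05390131, -1.59111152]), 'wrist_torque': array([ 0.03511245,  0.04246395, -0.02516274]), 'opening': 0.08571786004370903}
{'fx': 371.64829954431775, 'fy': 371.64829954431775, 'cx': 324.080678159735, 'cy': 235.21585492995152, 'hand_eye': array([[-7.45306830e-04, -9.50845048e-01, -3.09666172e-01,
         7.89878091e-02],
       [ 9.99999645e-01, -5.86868063e-04, -6.04799590e-04,
        -9.38919847e-04],
       [ 3.93337508e-04, -3.09666513e-01,  9.50845148e-01,
        -1.20719910e-01],
       [ 0.00000000e+00,  0.00000000e+00,  0.00000000e+00,
         1.00000000e+00]])}
```

View pics/s2.png

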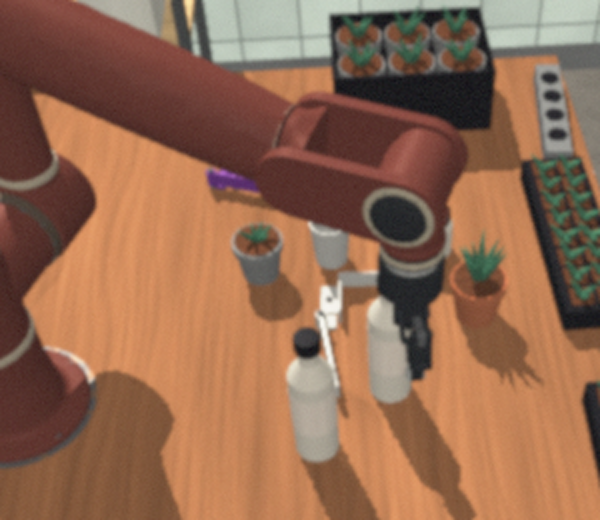

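View pics/w2.png

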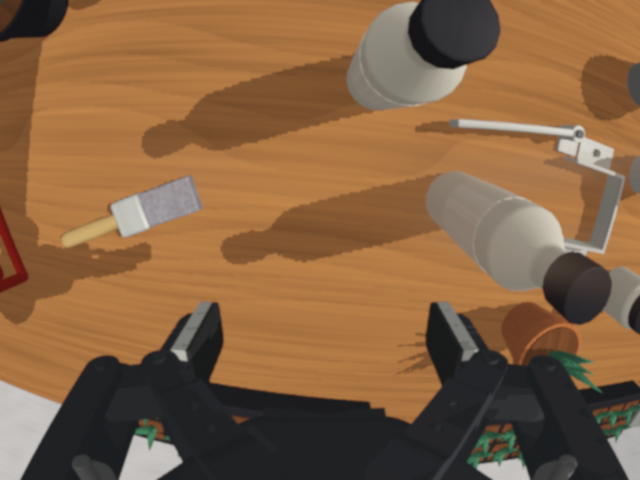

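```bash
python3 - <<'E'
from h import *
d=np.load('pics/side.npz')['d']
for u,v in((398,218),(400,160),(300,185),(330,205),(370,230),(280,170),(250,140),(200,110),(410,270),(415,300),(405,320),(418,350),(418,370)):
    U,V=u//2+130,v//2+60; print((u,v),w('side',float(d[V,U]),U,V).round(3))
E
```

```text
(398, 218) [ 0.558 -0.215  0.525]
(400, 160) [ 0.564 -0.164  0.556]
(300, 185) [ 0.464 -0.167  0.535]
(330, 205) [ 0.493 -0.18   0.518]
(370, 230) [ 0.531 -0.195  0.494]
(280, 170) [ 0.445 -0.16   0.548]
(250, 140) [ 0.417 -0.131  0.564]
(200, 110) [ 0.369 -0.106  0.585]
(410, 270) [ 0.574 -0.187  0.425]
(415, 300) [ 0.579 -0.19   0.381]
(405, 320) [ 0.569 -0.183  0.341]
(418, 350) [ 0.582 -0.219  0.329]
(418, 370) [ 0.584 -0.208  0.279]
```

The side crop at t≈2.85 shows the gripper at crop (410,330), behind the target bottle at crop (390,350). The forearm passes over the near bottle at crop (310,400). The wrist view shows that the gripper knuckles are wider than the tips, so I'll push with a leaned, slightly open pair of fingertips.

Call:
jog_arm([
  [0,0,0.12,0,0,0,0.235],
  [0,0,0.12,0,0,0,0.235],
  [0,0,0.12,0,0,0,0.235],
  [0,0,0.12,0,0,0,0.235],
  [0,0,0.12,0,0,0,0.235],
  [0,0,0.12,0,0,0,0.235],
  [0,0,0.12,0,0,0,0.235],
  [0,0,0.12,0,0,0,0.235],
  [0,0,0.12,0,0,0,0.235],
  [0,0,0.12,0,0,0,0.235],
  [0,0,0.12,0,0,0,0.235],
  [0,0,0.12,0,0,0,0.235],
])

```text
t: 3.95
tool_pos: [0.5812, -0.1532, 0.2698]
tool_rot: [1.948, 2.458, 0.003]
contact_force: [-0.4, -0.4, 0.9]
opening: 0.02
```

Call:
jog_arm([
  [0,0,0.12,0,0,0,0.235],
  [0,0.1,0,0,0,0,0.235],
  [0,0.1,0,0,0,0,0.235],
  [0,0.11,0,0,0,0,0.235],
  [0,0.11,0,0,0,0,0.235],
  [0,0.1,0,0,0,0,0.235],
  [0,0,0,0,0,0,0.235],
  [0,0,0,0,0,0,0.235],
])

```text
t: 4.62
tool_pos: [0.5807, -0.1543, 0.2675]
tool_rot: [-1.807, -2.029, -0.479]
contact_force: [-0.7, 0.8, 0.2]
opening: 0.0202
```

```bash
python3 - <<'E'
from h import *
o=ctrl.get_obs();print(o['t'],o['q'].round(3),o['tool_pos'],o['opening']);print(cv2.Rodrigues(o['tool_rot'])[0].round(3))
E
```

```text
4.6167 [-0.554  0.141  1.551  0.407  1.77  -0.653] [ 0.58070799 -0.15430432  0.26746274] 0.02017389078082777
[[-0.1    0.993 -0.055]
 [ 0.864  0.114  0.491]
 [ 0.494  0.002 -0.87 ]]
```

Call:
jog_arm([
  [0,0,0,-1.43,0,2.51,0.235],
  [0,0,0,-1.43,0,2.51,0.235],
  [0,0,0,-1.43,0,2.51,0.235],
  [0,0,0,-1.43,0,2.51,0.235],
  [0,0,0,-1.43,0,2.51,0.235],
  [0,0,0,-1.43,0,2.51,0.235],
  [0,0,0,-1.43,0,2.51,0.235],
  [0,0,0,0,0,0,0.235],
  [0,0,0,0,0,0,0.235],
])

```text
t: 5.37
tool_pos: [0.58, -0.1519, 0.0641]
tool_rot: [-1.803, -2.027, -0.478]
contact_force: [1.2, -0.2, 0.8]
opening: 0.0201
```

```bash
python3 - <<'E'
from h import *
o=ctrl.get_obs();print(o['tool_pos'],o['q'].round(3))
im,d=snap('side')
c=cv2.resize(im[100:320,180:440],None,fx=3,fy=3,interpolation=cv2.INTER_CUBIC)[:600]
cv2.imwrite('pics/s3.png',c[:,:,::-1])
E
```

```text
[ 0.5799667  -0.15194453  0.06409488] [-0.551  0.348  1.672  0.402  1.471 -0.78 ]
```

View pics/s3.png

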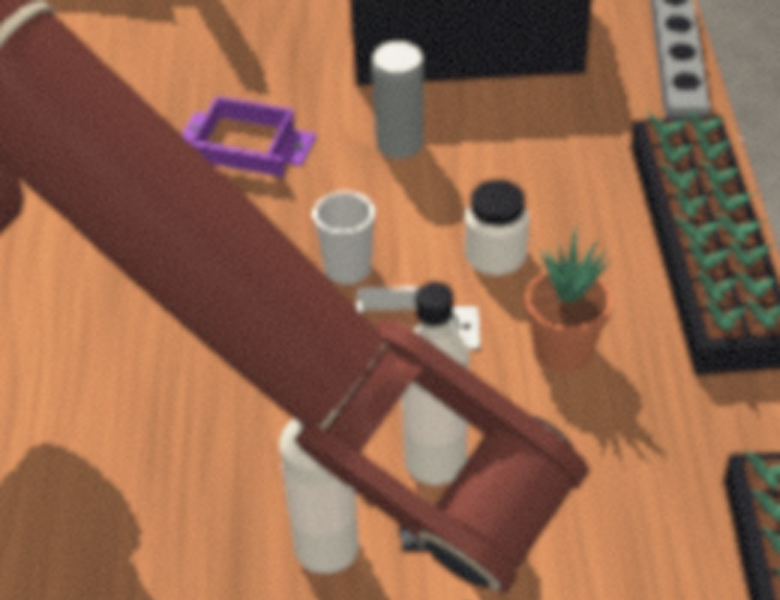

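The side crop shows the target at crop (435,430) and the near bottle at crop (320,500). The forearm covers the near bottle's cap in this view, but by the joint angles it passes well above it. Next I lower and approach.

Call:
jog_arm([
  [0,0,0,-1.35,0,2.35,0.235],
  [0,0,0,0,0,0,0.235],
  [0,0,0,1.73,0,1.0,0.235],
  [0,0,0,1.73,0,1.0,0.235],
  [0,0,0,1.73,0,1.0,0.235],
  [0,0,0,0.87,0,0.5,0.235],
  [0,0,0,0,0,0,0.235],
  [0,0,0,0,0,0,0.235],
])

```text
t: 6.08
tool_pos: [0.573, -0.0841, 0.038]
tool_rot: [-1.805, -2.029, -0.481]
contact_force: [0.4, -0.7, 1.0]
opening: 0.0199
```

Call:
jog_arm([
  [0,0,0,0.43,0,0.25,0.235],
  [0,0,0,0.43,0,0.25,0.235],
  [0,0,0,0.26,0,0.15,0.235],
  [0,0,0,0.26,0,0.15,0.235],
  [0,0,0,0.26,0,0.15,0.235],
  [0,0,0,0.26,0,0.15,0.235],
  [0,0,0,0.26,0,0.15,0.235],
  [0,0,0,0.26,0,0.15,0.235],
  [0,0,0,0.26,0,0.15,0.235],
  [0,0,0,0.26,0,0.15,0.235],
  [0,0,0,0.26,0,0.15,0.235],
])

```text
t: 7.0
tool_pos: [0.5679, -0.0471, 0.0362]
tool_rot: [-1.805, -2.026, -0.48]
contact_force: [0.8, -2.4, 0.2]
opening: 0.0203
```

```bash
cat > loc.py <<'E'
from h import *
o=ctrl.get_obs(); print(o['t'],o['tool_pos'].round(4),o['contact_force'].round(2),cv2.Rodrigues(o['tool_rot'])[0].round(3).tolist())
im,d=snap('top')
u,v=np.meshgrid(np.arange(640),np.arange(480))
P=w('top',d.ravel().astype(float),u.ravel(),v.ravel()).reshape(480,640,3)
hsv=cv2.cvtColor(im,cv2.COLOR_RGB2HSV)
m=(P[...,2]>.22)&(P[...,2]<.26)&(im.max(2)<70)&(P[...,0]>.5)&(P[...,0]<.62)&(P[...,1]>-.06)&(P[...,1]<.22)
O=np.array([.5447,.171]);e=np.array([np.cos(1.533),np.sin(1.533)]);ey=np.array([-e[1],e[0]])
bay=lambda p:(((p-O)@e).round(4),((p-O)@ey).round(4))
q=P[m]
if len(q): c,r=cv2.minEnclosingCircle(q[:,:2].astype(np.float32)); print(len(q),'cap',c,r,q[:,2].max(),'bay',bay(np.array(c)))
m=(P[...,2]>.06)&(P[...,2]<.165)&(hsv[...,1]<60)&(im.max(2)>100)&(P[...,0]>.5)&(P[...,0]<.62)&(P[...,1]>-.06)&(P[...,1]<.22)
q=P[m]
if len(q): c,r=cv2.minEnclosingCircle(q[:,:2].astype(np.float32)); print(len(q),'body',c,r,'bay',bay(np.array(c)))
print('tcp bay',bay(o['tool_pos'][:2]))
E
python3 loc.py
```

```text
7.0 [ 0.5679 -0.0471  0.0362] [ 0.84 -2.41  0.24] [[-0.1, 0.993, -0.057], [0.862, 0.115, 0.493], [0.496, 0.0, -0.868]]
145 cap (0.5612741112709045, -0.0002574075770098716) 0.017088038846850395 0.24434077877015115 bay (np.float64(-0.1705), np.float64(-0.023))
142 body (0.5612484812736511, -0.00018605729565024376) 0.03245409205555916 bay (np.float64(-0.1704), np.float64(-0.023))
tcp bay (np.float64(-0.217), np.float64(-0.0314))
```

Call:
jog_arm([
  [0,0,0,0.43,0,0.25,0.235],
  [0,0,0,0.52,0,0.3,0.235],
  [0,0,0,0.52,0,0.3,0.235],
  [0,0,0,0.52,0,0.3,0.235],
  [0,0,0,0.52,0,0.3,0.235],
  [0,0,0,0.52,0,0.3,0.235],
  [0,0,0,0.52,0,0.3,0.235],
  [0,0,0,0.52,0,0.3,0.235],
  [0,0,0,0.52,0,0.3,0.235],
  [0,0,0,0.52,0,0.3,0.235],
  [0,0,0,0.43,0,0.25,0.235],
  [0,0,0,0.26,0,0.15,0.235],
])

```text
t: 8.05
tool_pos: [0.5601, 0.0201, 0.036]
tool_rot: [-1.805, -2.026, -0.48]
contact_force: [0.6, -3.0, 1.2]
opening: 0.0197
```

```bash
python3 loc.py
```

```text
8.05 [0.5601 0.0201 0.036 ] [ 0.61 -3.03  1.25] [[-0.1, 0.993, -0.057], [0.862, 0.115, 0.494], [0.497, 0.0, -0.868]]
147 cap (0.5530861020088196, 0.06531492620706558) 0.01692092977464199 0.24576081390422094 bay (np.float64(-0.1053), np.float64(-0.0124))
154 body (0.5658789277076721, 0.03349070996046066) 0.06637663394212723 bay (np.float64(-0.1366), np.float64(-0.0264))
tcp bay (np.float64(-0.1502), np.float64(-0.0211))
```

Call:
jog_arm([
  [0,0,0,0.43,0,0.25,0.235],
  [0,0,0,0.52,0,0.3,0.235],
  [0,0,0,0.52,0,0.3,0.235],
  [0,0,0,0.52,0,0.3,0.235],
  [0,0,0,0.52,0,0.3,0.235],
  [0,0,0,0.52,0,0.3,0.235],
  [0,0,0,0.52,0,0.3,0.235],
  [0,0,0,0.52,0,0.3,0.235],
  [0,0,0,0.52,0,0.3,0.235],
  [0,0,0,0.52,0,0.3,0.235],
  [0,0,0,0.52,0,0.3,0.235],
  [0,0,0,0.43,0,0.25,0.235],
])

```text
t: 9.1
tool_pos: [0.5521, 0.0896, 0.0358]
tool_rot: [-1.805, -2.026, -0.48]
contact_force: [-0.1, -4.6, 3.2]
opening: 0.0197
```

```bash
python3 loc.py
```

```text
9.1 [0.5521 0.0896 0.0358] [-0.1  -4.65  3.25] [[-0.1, 0.993, -0.057], [0.862, 0.115, 0.494], [0.497, 0.0, -0.868]]
156 cap (0.5456241965293884, 0.13482777774333954) 0.0175637137144804 0.2450454959669128 bay (np.float64(-0.0361), np.float64(-0.0023))
175 body (0.5585454702377319, 0.10196862369775772) 0.06725943833589554 bay (np.float64(-0.0685), np.float64(-0.0164))
tcp bay (np.float64(-0.0811), np.float64(-0.0105))
```

Call:
jog_arm([
  [0,0,0,0.43,0,0.25,0.235],
  [0,0,0,0.43,0,0.25,0.235],
  [0,0,0,0.43,0,0.25,0.235],
  [0,0,0,0.43,0,0.25,0.235],
  [0,0,0,0.43,0,0.25,0.235],
  [0,0,0,0.26,0,0.15,0.235],
  [0,0,0,0.17,0,0.1,0.235],
  [0,0,0,0.09,0,0.05,0.235],
  [0,0,0,0,0,0,0.235],
])

```text
t: 9.9
tool_pos: [0.5485, 0.1199, 0.0355]
tool_rot: [-1.805, -2.026, -0.48]
contact_force: [0.7, -2.4, 2.7]
opening: 0.02
```

```bash
python3 loc.py
```

```text
9.9 [0.5485 0.1199 0.0355] [ 0.7  -2.41  2.7 ] [[-0.1, 0.993, -0.057], [0.862, 0.115, 0.494], [0.497, -0.0, -0.868]]
158 cap (0.5410072803497314, 0.16540205478668213) 0.017584199085831642 0.24643842666510762 bay (np.float64(-0.0057), np.float64(0.0035))
183 body (0.5540428757667542, 0.1312502920627594) 0.06614066660404205 bay (np.float64(-0.0394), np.float64(-0.0108))
tcp bay (np.float64(-0.0509), np.float64(-0.0057))
```

Call:
jog_arm([
  [0,0,0,0.09,0,0.05,0.235],
  [0,0,0,0.09,0,0.05,0.235],
  [0,0,0,0.09,0,0.05,0.235],
  [0,0,0,0,0,0,0.235],
  [0,0,0,0,0,0,0.235],
  [0,0,0,0,0,0,0.235],
])

```text
t: 10.45
tool_pos: [0.5481, 0.1227, 0.0354]
tool_rot: [-1.805, -2.025, -0.48]
contact_force: [0.3, -2.6, 1.6]
opening: 0.0199
```

```bash
python3 loc.py
```

```text
10.45 [0.5481 0.1227 0.0354] [ 0.33 -2.64  1.56] [[-0.099, 0.993, -0.057], [0.862, 0.115, 0.494], [0.497, -0.0, -0.868]]
156 cap (0.5407228469848633, 0.16940787434577942) 0.01760878600180149 0.24599768558154494 bay (np.float64(-0.0017), np.float64(0.0039))
182 body (0.5573652982711792, 0.1334422528743744) 0.0702953040599823 bay (np.float64(-0.0371), np.float64(-0.0141))
tcp bay (np.float64(-0.0481), np.float64(-0.0052))
```

Call:
jog_arm([
  [0,0,0,-0.43,0,-0.25,0.235],
  [0,0,0,-0.87,0,-0.5,0.235],
  [0,0,0,-1.73,0,-1.0,0.235],
  [0,0,0,-1.73,0,-1.0,0.235],
  [0,0,0,-1.73,0,-1.0,0.235],
  [0,0,0,-1.73,0,-1.0,0.235],
  [0,0,0,-1.73,0,-1.0,0.235],
  [0,0,0,1.5,0,-2.6,0],
  [0,0,0,1.5,0,-2.6,0],
  [0,0,0,1.5,0,-2.6,0],
  [0,0,0,0,0,0,0],
])

```text
t: 11.42
tool_pos: [0.5649, 0.0073, 0.1325]
tool_rot: [-1.808, -2.033, -0.489]
contact_force: [1.3, 0.1, 0.6]
opening: -0.0001
```

Call:
jog_arm([
  [0,-0.1,0,0,0,0,0],
  [0,-0.1,0,0,0,0,0],
  [0,-0.11,0,0,0,0,0],
  [0,-0.11,0,0,0,0,0],
  [0,-0.1,0,0,0,0,0],
  [0,0,0,0,0,0,0],
  [0,0,0,0,0,0,0],
])

```text
t: 12.0
tool_pos: [0.5608, 0.0096, 0.1255]
tool_rot: [-2.086, -2.345, -0.001]
contact_force: [-0.1, -0.4, 0.4]
opening: -0.0001
```

```bash
python3 loc.py
```

```text
12.0 [0.5608 0.0096 0.1255] [-0.12 -0.42  0.35] [[-0.117, 0.993, -0.002], [0.993, 0.117, 0.002], [0.002, -0.001, -1.0]]
192 cap (0.5367013812065125, 0.0878041461110115) 0.09728091955184937 0.2590260991927192 bay (np.float64(-0.0834), np.float64(0.0048))
173 body (0.5414832234382629, 0.16811631619930267) 0.03213060647249222 bay (np.float64(-0.003), np.float64(0.0031))
tcp bay (np.float64(-0.1607), np.float64(-0.0222))
```

Call:
jog_arm([
  [0,0,0,0.97,-2.86,0,0],
  [0,0,0,0.97,-2.86,0,0],
  [0,0,0,0.97,-2.86,0,0],
  [0,0,0,0.97,-2.86,0,0],
  [0,0,0,0,0,0,0],
  [0,0,0,0,0,0,0],
])

```text
t: 12.55
tool_pos: [0.4421, 0.0337, 0.1253]
tool_rot: [-2.09, -2.343, -0.001]
contact_force: [-0.1, -0.4, 0.3]
opening: 0.0001
```

```bash
python3 loc.py; python3 - <<'E'
import cv2,glob,os
f=max(glob.glob('pics/top_*.png'),key=os.path.getmtime); im=cv2.imread(f)
cv2.imwrite('pics/t4.png',cv2.resize(im[200:320,190:400],None,fx=3.5,fy=3.5,interpolation=cv2.INTER_CUBIC))
E
```

```text
12.55 [0.4421 0.0337 0.1253] [-0.09 -0.44  0.32] [[-0.113, 0.994, -0.001], [0.994, 0.113, 0.001], [0.001, -0.001, -1.0]]
155 cap (0.5413952469825745, 0.16842637956142426) 0.016868935897946358 0.24447123340169463 bay (np.float64(-0.0027), np.float64(0.0032))
174 body (0.539852499961853, 0.16767096519470215) 0.031824272125959396 bay (np.float64(-0.0035), np.float64(0.0047))
tcp bay (np.float64(-0.1411), np.float64(0.0973))
```

View pics/t4.png

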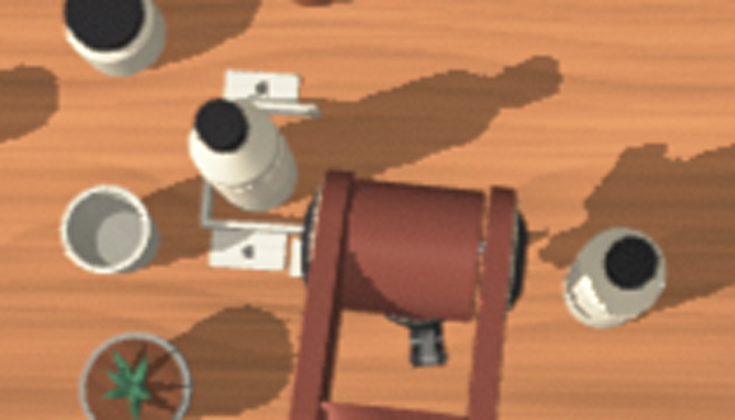

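The crop shows the bottle seated in the bay at crop (245,160), and the wrist over the gate, clear of the near bottle at crop (615,275).

Call:
jog_arm([
  [0,0,0,0,0,2.25,0],
  [0,0,0,0,0,2.25,0],
  [0,0,0,0,0,2.25,0],
  [0,0,0,0,0,2.25,0],
  [0,0,0,0,0,0,0],
])

```text
t: 13.02
tool_pos: [0.4411, 0.0338, 0.0319]
tool_rot: [-2.087, -2.339, 0.007]
contact_force: [-0.7, 0.2, -1.0]
opening: -0.0003
```

Call:
jog_arm([
  [0,0,0,-0.9,1.3,0,0],
  [0,0,0,0,0.9,0,0],
  [0,0,0,0,0.9,0,0],
  [0,0,0,0,0.9,0,0],
  [0,0,0,0,0.9,0,0],
  [0,0,0,0.33,0.8,0,0],
  [0,0,0,0.33,0.8,0,0],
  [0,0,0,0.33,0.8,0,0],
  [0,0,0,0.33,0.8,0,0],
  [0,0,0,0,0,0,0],
  [0,0,0,0,0,0,0],
])

```text
t: 13.93
tool_pos: [0.5239, 0.0481, 0.0363]
tool_rot: [2.089, 2.346, 0.001]
contact_force: [0.1, 0.4, -0.0]
opening: 0.0004
```

```bash
python3 loc.py
```

```text
13.9333 [0.5239 0.0481 0.0363] [ 0.09  0.4  -0.01] [[-0.116, 0.993, 0.001], [0.993, 0.116, 0.0], [-0.0, 0.001, -1.0]]
156 cap (0.5416063666343689, 0.16828112304210663) 0.01717296801507473 0.24613575696800835 bay (np.float64(-0.0028), np.float64(0.003))
172 body (0.5417974591255188, 0.16836124658584595) 0.03240668773651123 bay (np.float64(-0.0027), np.float64(0.0028))
tcp bay (np.float64(-0.1236), np.float64(0.0161))
```

Call:
jog_arm([
  [0,0,0,0.37,0.82,0,0],
  [0,0,0,0.37,0.82,0,0],
  [0,0,0,0.37,0.82,0,0],
  [0,0,0,0.37,0.82,0,0],
  [0,0,0,0,0,0,0],
  [0,0,0,-2.0,0.5,0,0],
  [0,0,0,-2.0,2.0,0,0],
  [0,0,0,-1.0,2.0,0,0],
  [0,0,0,0,0,0,0],
  [0,0,0,0,0,0,0],
])

```text
t: 14.82
tool_pos: [0.6056, 0.0213, 0.0364]
tool_rot: [2.091, 2.344, 0.001]
contact_force: [-0.9, -0.1, 0.3]
opening: 0.0001
```

```bash
python3 loc.py; python3 - <<'E'
import cv2,glob,os
f=max(glob.glob('pics/top_*.png'),key=os.path.getmtime); im=cv2.imread(f)
cv2.imwrite('pics/t5.png',cv2.resize(im[200:320,190:400],None,fx=3.5,fy=3.5,interpolation=cv2.INTER_CUBIC))
E
```

```text
14.8167 [0.6056 0.0213 0.0364] [-0.89 -0.06  0.27] [[-0.114, 0.993, 0.001], [0.993, 0.114, 0.0], [0.0, 0.001, -1.0]]
157 cap (0.5418442487716675, 0.16818594932556152) 0.017009515315294266 0.24612080202485762 bay (np.float64(-0.0029), np.float64(0.0027))
172 body (0.5411478281021118, 0.16788388788700104) 0.032282061874866486 bay (np.float64(-0.0032), np.float64(0.0034))
tcp bay (np.float64(-0.1473), np.float64(-0.0665))
```

View pics/t5.png

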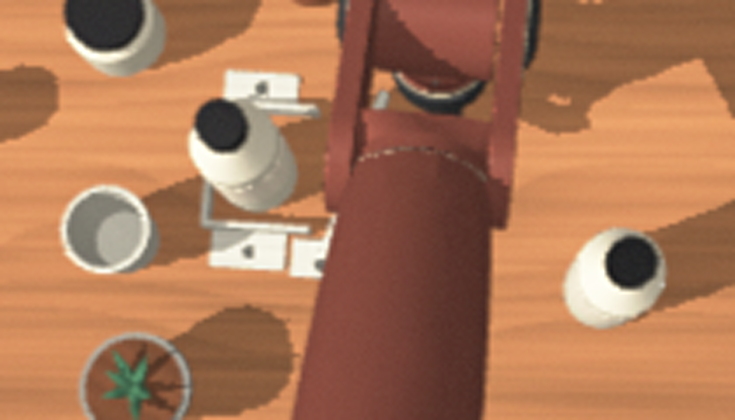

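Call:
jog_arm([
  [0,0.1,0,0,0,0,0],
  [0,0.1,0,0,0,0,0],
  [0,0.11,0,0,0,0,0],
  [0,0.11,0,0,0,0,0],
  [0,0.1,0,0,0,0,0],
  [0,0,0,0,0,0,0],
  [0,0,0,0,0,0,0],
])

```text
t: 15.45
tool_pos: [0.6035, 0.0215, 0.0351]
tool_rot: [-1.807, -2.024, -0.477]
contact_force: [-0.2, 0.1, 0.7]
opening: 0.0001
```

Call:
jog_arm([
  [0,0,0,0.87,0,0.5,0],
  [0,0,0,0.87,0,0.5,0],
  [0,0,0,0.87,0,0.5,0],
  [0,0,0,0.52,0,0.3,0],
  [0,0,0,0.52,0,0.3,0],
  [0,0,0,0.52,0,0.3,0],
  [0,0,0,0.52,0,0.3,0],
  [0,0,0,0,0,0,0],
  [0,0,0,0,0,0,0],
])

```text
t: 16.2
tool_pos: [0.5982, 0.0758, 0.0359]
tool_rot: [-1.804, -2.026, -0.48]
contact_force: [0.3, -0.0, -0.4]
opening: -0.0
```

```bash
python3 loc.py
```

```text
16.2 [0.5982 0.0758 0.0359] [ 0.31 -0.03 -0.39] [[-0.1, 0.993, -0.057], [0.862, 0.115, 0.494], [0.497, -0.0, -0.868]]
155 cap (0.542101263999939, 0.16813015937805176) 0.017447292804718018 0.24529915223706547 bay (np.float64(-0.003), np.float64(0.0025))
175 body (0.5453705787658691, 0.12018664181232452) 0.07923966646194458 bay (np.float64(-0.0508), np.float64(-0.0026))
tcp bay (np.float64(-0.0931), np.float64(-0.0571))
```

Now I push gently onto the stop in 2 mm steps.

Call:
jog_arm([
  [0,0,0,0.17,0,0.1,0],
  [0,0,0,0.17,0,0.1,0],
  [0,0,0,0.17,0,0.1,0],
  [0,0,0,0.09,0,0.05,0],
  [0,0,0,0,0,0,0],
  [0,0,0,0,0,0,0],
])

```text
t: 16.75
tool_pos: [0.5976, 0.0823, 0.0359]
tool_rot: [-1.805, -2.026, -0.48]
contact_force: [0.4, 0.6, -0.8]
opening: -0.0001
```

Call:
jog_arm([
  [0,0,0,0.09,0,0.05,0],
  [0,0,0,0.09,0,0.05,0],
  [0,0,0,0.09,0,0.05,0],
  [0,0,0,0.09,0,0.05,0],
  [0,0,0,0,0,0,0],
  [0,0,0,0,0,0,0],
])

```text
t: 17.25
tool_pos: [0.5972, 0.0862, 0.036]
tool_rot: [-1.805, -2.026, -0.48]
contact_force: [0.2, -1.1, 0.2]
opening: -0.0003
```

```bash
python3 loc.py; python3 - <<'E'
import cv2,glob,os
f=max(glob.glob('pics/top_*.png'),key=os.path.getmtime); im=cv2.imread(f)
cv2.imwrite('pics/t6.png',cv2.resize(im[210:290,220:360],None,fx=5,fy=5,interpolation=cv2.INTER_CUBIC))
E
```

```text
17.25 [0.5972 0.0862 0.036 ] [ 0.15 -1.05  0.19] [[-0.1, 0.993, -0.057], [0.862, 0.115, 0.493], [0.496, 0.0, -0.868]]
155 cap (0.5409354567527771, 0.16879598796367645) 0.017335107550024986 0.2445436533890133 bay (np.float64(-0.0023), np.float64(0.0037))
181 body (0.545375406742096, 0.12556275725364685) 0.07394298166036606 bay (np.float64(-0.0454), np.float64(-0.0024))
tcp bay (np.float64(-0.0828), np.float64(-0.0557))
```

View pics/t6.png

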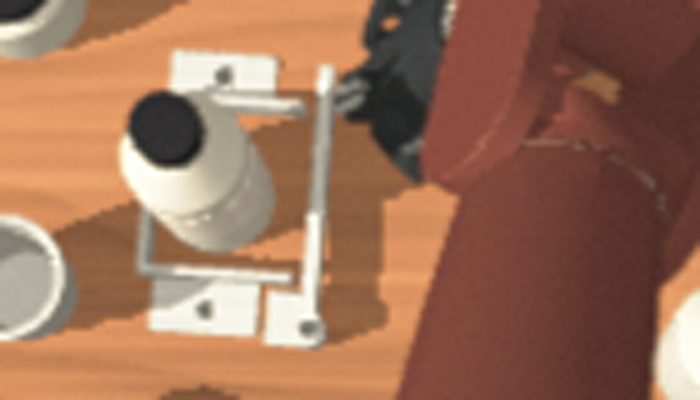

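The crop shows the gate across the mouth, from the pin at crop (310,328) to its end at crop (326,70), nearly parallel to the back plate. The bottle stands inside. I press a little more until the stop is felt.

Call:
jog_arm([
  [0,0,0,0.09,0,0.05,0],
  [0,0,0,0.09,0,0.05,0],
  [0,0,0,0,0,0,0],
  [0,0,0,0,0,0,0],
])

```text
t: 17.63
tool_pos: [0.5974, 0.0868, 0.036]
tool_rot: [-1.807, -2.028, -0.478]
contact_force: [-0.6, -7.8, 0.3]
opening: 0.0001
```

The stop is felt (7.8 N). Next I back off and lift, then do a final check.

Call:
jog_arm([
  [0,0,0,-0.43,0,-0.25,0],
  [0,0,0,-0.87,0,-0.5,0],
  [0,0,0,-1.73,0,-1.0,0],
  [0,0,0,-1.73,0,-1.0,0],
  [0,0,0,-1.73,0,-1.0,0],
  [0,0,0,0,0,0,0],
  [0,0,0,0,0,0,0],
])

```text
t: 18.22
tool_pos: [0.6057, 0.0132, 0.0363]
tool_rot: [-1.806, -2.024, -0.481]
contact_force: [-0.1, 0.1, 0.3]
opening: 0.0002
```

```bash
python3 loc.py; cat > fin.py <<'E'
from h import *
z=np.load('pics/top.npz'); im,d=z['im'],z['d']
u,v=np.meshgrid(np.arange(640),np.arange(480))
P=w('top',d.ravel().astype(float),u.ravel(),v.ravel()).reshape(480,640,3)
O=np.array([.5447,.171]);e=np.array([np.cos(1.533),np.sin(1.533)]);ey=np.array([-e[1],e[0]])
B=np.stack([(P[...,:2]-O)@e,(P[...,:2]-O)@ey],-1)
m=(P[...,2]>.03)&(P[...,2]<.045)&(B[...,0]>-.1)&(B[...,0]<-.052)&(B[...,1]>-.08)&(B[...,1]<.045)
q=B[m]; a=np.polyfit(q[:,1],q[:,0],1); print('gate',m.sum(),'q~',np.arctan(a[0]),a)
a0=np.load('pics/P.npy')
for n,(x,y,r) in dict(aloe=(.715,.128,.07),jar=(.658,.282,.06),cup=(.487,.275,.06),seed=(.366,.25,.065),spray=(.558,.486,.05),brush=(.57,-.3,.1),black=(.364,-.522,.08)).items():
    out=[]
    for Q in(a0,P):
        k=(np.hypot(Q[...,0]-x,Q[...,1]-y)<r)&(Q[...,2]>.015); out.append((k.sum(),np.median(Q[k][:,:2],0).round(3) if k.any() else None))
    print(n,out)
cv2.imwrite('pics/t7.png',cv2.resize(im[210:290,220:360],None,fx=5,fy=5,interpolation=cv2.INTER_CUBIC)[:,:,::-1])
E
python3 fin.py
```

```text
18.2167 [0.6057 0.0132 0.0363] [-0.09  0.06  0.29] [[-0.098, 0.994, -0.056], [0.862, 0.113, 0.494], [0.498, -0.0, -0.867]]
156 cap (0.541130781173706, 0.16867443919181824) 0.01728726178407669 0.24923882480416945 bay (np.float64(-0.0025), np.float64(0.0035))
187 body (0.5411839485168457, 0.08283872902393341) 0.11583056300878525 bay (np.float64(-0.0882), np.float64(0.0002))
tcp bay (np.float64(-0.1554), np.float64(-0.0669))
gate 115 q~ 0.018305312114939395 [ 0.01830736 -0.06125105]
aloe [(np.int64(874), array([0.709, 0.125])), (np.int64(866), array([0.709, 0.125]))]
jar [(np.int64(623), array([0.65 , 0.278])), (np.int64(627), array([0.65 , 0.278]))]
cup [(np.int64(361), array([0.491, 0.288])), (np.int64(360), array([0.491, 0.288]))]
seed [(np.int64(801), array([0.365, 0.248])), (np.int64(804), array([0.365, 0.248]))]
spray [(np.int64(701), array([0.554, 0.474])), (np.int64(697), array([0.554, 0.474]))]
brush [(np.int64(416), array([ 0.603, -0.342])), (np.int64(422), array([ 0.603, -0.34 ]))]
black [(np.int64(1278), array([ 0.363, -0.515])), (np.int64(1277), array([ 0.363, -0.515]))]
```

View pics/t7.png

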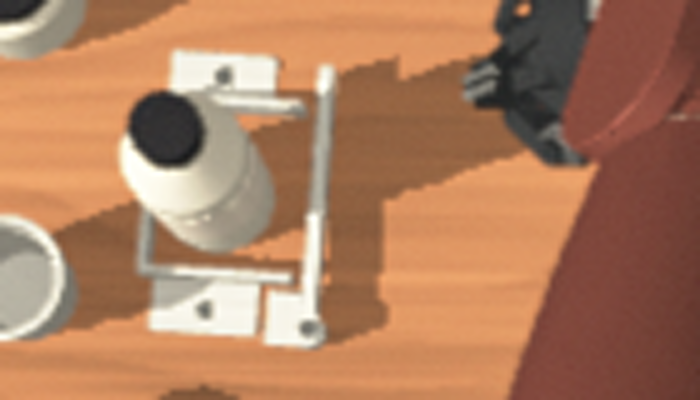

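The gate is shut and the bottle upright in the bay, with the bystanders unmoved.

```bash
python3 -c "
from station import ctrl
print(ctrl.finish_job())"
```

```text
the job is handed in; nothing more can be done
None
```

I pushed the farther of the two tall bottles low down, with leaned and nearly closed fingertips, into the aluminium bay. Then I swung the gate shut onto its stop, feeling about 8 N at the stop, backed off and handed the job in at about 18 s.

The last checks, from the top camera:
- **Bottle:** it stands upright at about x = -2.5 mm, y = +3.5 mm in the bay's frame. The cap centre matched the body centre in the earlier clear view.
- **Gate:** about 0.02 rad from shut by a line fit to its depth points, within the 0.08 rad limit.
- **Other things:** all seven bystanders are within about 2 mm of their starting positions, and the look-alike bottle was not touched.
- **Disagreements:** the automatic fit of the bottle's body in the last frames was spoiled by gripper pixels, so I relied on the cap there. My estimate of the bay's origin is uncertain by about 2 to 3 mm along its x axis.

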